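# Zero the bench balance with its recessed key

### The arm

A 6-joint arm with a two-finger parallel gripper is mounted at the origin on a cart in front of the work surface, level with it; the furniture and walls round the work are solid. World frame = base frame: x ahead of the robot, y to its left, z up, the work surface at z = 0. Lengths are in m, angles in rad, forces in N, time in s.
With the tool pointing down it reaches from about 0.4 to 0.825 m from the base axis. Payload 7 kg.
Tool frame: the origin (TCP) lies midway between the tips of the shut fingers; the grasp point (between the pads) lies 19 mm behind it; z points along the fingers, y is the line along which they close (so a half turn about z gives the same grasp; the last joint's range is limited). The gripper opens to 88 mm and grips with 3 to 60 N. Pads are 19 mm wide; open, the fingers measure 130 mm over their backs; the gripper's body (78 mm by 193 mm) begins 47 mm behind the grasp point.
Start: joints at [1.6, 0.359, 0.012, 0, -1.224, -0.288], TCP at [0.173, 0.652, 0.227] pointing down, gripper open.
Joint ranges: [-3.07, 3.07], [-1.43, 2.12], [-1.02, 1.25], [-3.03, 1.67], [-3.05, -0], [-3.03, 3.03]. Speed limits (rad/s): [2.39, 2.39, 3.01, 3.14, 3.14, 3.14].

### API

Orientations are given as [roll, pitch, yaw] about the fixed x, y, z axes, in that order (R = Rz(yaw) Ry(pitch) Rx(roll)).
In Python, from station import get_state, grab_frame, calibration, job_done, boxes_of, regions_of, spot_point gives the robot as it stands. The module is installed in compiled form; this text tells all that it offers.
- The arm moves only by the tool arm_command, never from a script. Its argument "commands" is a list of rows, each an object of numbers: "tx", "ty", "tz": the shift along the tool's x, y, z each as a share of 25 cm, from -1 to 1; "twist": the turn about the tool's z as a share of 180 degrees, from -1 to 1. A call has exactly 8 rows; each row is the pose to reach, as a shift and turn from the pose commanded when the call began, along the tool's axes at that moment, turning the shorter way round; what a row does not reach only later rows make up. A row lasts 1/12 s, in which the tool goes at most 41.7 mm and 7.16 degrees, less where a joint would pass 70% of its speed; a pose out of reach is approached as far as the arm can. A call with a number of a shift or a turn outside -1 to 1 is refused whole. A call with a gripper value outside its range is refused whole. "claw" is the opening, from 0 (shut) to 1 (fully open), set as the call begins (left out, the last holds). The fingers move at their own pace and stop on an object; "grip_force" is the grip in N (left out, the last holds). Time passes only in rows, so rows that repeat a pose let the fingers close, or fill a call up. It gives the time, the measured TCP pose, the force, the opening and the grip force at its end, in the units of the state.
- get_state(): the state, without advancing time (a new reading comes with each control period).
- grab_frame(name): name is "scene" or "top" or "wrist"; returns the picture (480x640x3 uint8, red, green, blue); there is no depth.
- calibration(name): a dict with "camera_matrix" (3x3 intrinsics, pixels), "extrinsics" (4x4, takes a point from camera to world coordinates). Camera axes: x right, y down, z forward; pixel columns grow to the right and rows downward; lengths in m; the calibration is good to about 2 mm. A picture is of the moment at which its call begins: read the wrist's pose just before it. calibration takes no time and is no camera call; for the wrist camera it gives the pose at the moment of the call.
- job_done(): hands the job in; it is judged then, once.
Trained networks look in the newest picture that a camera, given by its name, has taken for a name from the list of things; names that differ only in an ending like _2 or _b are one class to them, and where a whole thing is asked for, a point or a joint stands for the part that bears it (a point fixed in the world has none). Each returns a list of dicts, best first, with "score" (0 to 1); they miss things now and then, are a little off and sometimes report something else, mostly with a low value. They report only what shows in the picture. A call takes as long as a camera call. They do not tell look-alikes from the thing itself.
- boxes_of(query, camera): "rect" ([left, top, right, bottom] in pixels, round what is visible of it).
- regions_of(query, camera): "region" (480x640 bool, what is visible of it) and "rect" ([left, top, right, bottom] in pixels, round what is visible of it).
- spot_point(query, camera): "uv" ([column, row] in pixels: a listed point, or the origin of a listed thing).
The state is a dict: "t": time; "q": joint angles; "qd": joint speeds; "joint_efforts": joint torques, N m; "eef_pos": TCP position; "ee_rot": TCP orientation; "force": force on the tool from outside, world axes, zero at the start; "moment": the same for the moment, N m; "width": finger opening in m; "gripper_force": force on a finger pad.
Only numpy, scipy, OpenCV 4.12 (cv2) and the standard library are available. Lean on these libraries where they do the work, as an engineer would, in place of code of your own. Each camera call takes 0.05 s, during which the arm holds its last target. There are 200 camera calls.

### The job

Zero the bench balance: with the fingers, push the white calibration puck sideways off the round steel pan so that it lies flat on the rubber pad beside it, sliding it and never picking it up or tipping it. With the pan empty, reach a fingertip into the well that holds the small round key, press that key fully down and hold it for half a second, then let it come back up and move clear. Do not press the bar-shaped key in the other well, and leave the loose parts standing round the balance where they are.

Things in the scene. Friction and masses are not known exactly. Their poses are not given: they have to be found in the camera images.
- scale: Bench balance, a fixed white flat case, 190 (x) x 200 (y) mm, deck 55 mm above the bench. Origin on the bench under its middle; x to its rear, y to its left, z up. Front half: two rectangular wells, 36 (x) by 50 (y) mm, 33 mm deep below the deck, middles at (-55, +60) and (-55, -60) mm, a flat dark display between. Rear half, flush with the deck: round pan on the right (-y), parking pad on the left.
- pan_center (a point): Middle of the round flush steel weighing pan (84 mm across), on the deck surface (55 mm above the bench); at (30, -48) mm in the balance's frame. Axes as the balance's.
- pad_center (a point): Middle of the dark rubber parking pad, on the deck surface; at (30, +48) mm in the balance's frame, axes as the balance's. Deck, pan and pad are level. A lip 4 mm high stands round the pad's front, rear and left sides, inner faces -38 and +38 mm in x and +44 mm in y from this point; the side towards the pan is open.
- puck: White calibration puck, loose, a disc 54 mm across and 14 mm high, 40 to 85 g, lying on the pan within about 8 mm of its middle. Origin at the centre of its underside, z up.
- zero_key (a joint): Travel of the round key, in m: 0 is up, 0.005 fully down. A spring returns it; it starts to move at about 1.6 N and is fully down at about 4 N, against a hard stop.
- zero_key_top (a point): Middle of the top of the round zero key, a cylinder 18 mm across in the middle of one of the two wells (which one differs from start to start). 20 mm below the deck when up (35 mm above the bench); pressed straight down. Axes as the balance's.
- cal_key (a joint): Travel of the bar-shaped key, in m: 0 is up, 0.005 fully down. Must stay up.
- cal_key_top (a point): Middle of the top of the bar-shaped calibration key, 8 (x) by 30 (y) mm, in the middle of the other well, also 20 mm below the deck. Not to be pressed. Axes as the balance's.
- stick_unit: Loose bystander behind the balance: small joystick unit 33 x 37 x 16 mm. Origin at the centre of its underside.
- board: Loose bystander behind the balance: small module board 42 x 68 x 10 mm. Origin at the centre of its underside.
- eye_loupe: Loose bystander to the left of the balance: black eye loupe 36 mm across, 36 mm high. Origin at the centre of its underside.
Mind the look-alikes: they are no part of the job. What is shaped like the puck but blue is not meant.

How it is judged:
On the way, in this order (a step that is already met when the one before it is completed fails the run):
1. the puck has been pushed off the pan and lies flat on the pad (horizontal distance between puck and pan_center above 0.069 m and x of puck in the frame of pad_center between -0.02 and 0.02 m and y of puck in the frame of pad_center between -0.03 and 0.03 m and z of puck in the frame of pad_center between -0.003 and 0.003 m and angle between puck's own z axis and vertical below 0.06 rad), for 0.2 s.
2. the round key is pressed fully down and held (at least 4 mm for 0.3 s) by the fingers (value of joint zero_key above 0.004 m and contact force between the fingers and zero_key above 0.5 N), for 0.3 s.
3. the round key is let go and comes back up (value of joint zero_key below 0.001 m), for 0.1 s.
At the end, for the whole second after the job is handed in: The puck lies flat and still on the pad, wholly off the pan (its middle more than 69 mm from the pan's middle and within 20 mm in x and 30 mm in y of pad_center), and both keys are up (less than 1 mm down) (all of step 1 and linear speed of puck below 0.01 m/s and value of joint each of zero_key, cal_key below 0.001 m); the robot touches nothing.
It fails at once if the puck is lifted (its underside more than 8 mm above the deck) (z of puck in the frame of pad_center above 0.008 m).
It fails at once if the puck is tipped (more than 0.3 rad) (angle between puck's own z axis and vertical above 0.3 rad).
It fails at once if the round key is pressed (more than 2 mm) while the puck is still on the pan (value of joint zero_key above 0.002 m and horizontal distance between puck and pan_center below 0.067 m).
It fails at once if the bar-shaped key is pressed (more than 1.5 mm) (value of joint cal_key above 0.0015 m).
It fails at once if a loose part round the balance (joystick unit, module board or loupe) is disturbed: moved more than 15 mm (distance of any of stick_unit, board, eye_loupe from where it was at the start of the episode above 0.015 m).
It also fails if it takes over 48 s, if anything falls off the work surface, if the arm or the gripper's body presses on something with over 40 N, if the wrist force passes 120 N, or if a joint passes its speed limit or range.

## Working session

There is one attempt and no reset: what is moved stays moved. The work goes in short steps, Python scripts to look and compute and a tool call to move; the robot and the scene stay as the last step left them, time stands still between calls to the robot, and variables do not carry over. Pictures are saved under pics/ and viewed, at most 10 in all, crops included, and the job is handed in when it is done.

Besides the shell and the picture viewer there is one more tool, called after ">>>" as name([rows], argument=value, ...), one row to a line, values as JSON. arm_command: Moves the arm, as the interface text tells. Shift numbers are shares of 25 cm and turn numbers shares of 180 degrees, none past 1 either way. Its arguments: {"type":"object","properties":{"commands":{"type":"array"},"claw":{"type":"number"},"grip_force":{"type":"number"}},"required":["commands"]}

```bash
mkdir -p pics
cat > h.py <<'E'
import numpy as np,cv2
from station import *
def ray(cam,uv,z):
    c=calibration(cam);K=np.array(c["camera_matrix"]);T=np.array(c["extrinsics"])
    d=T[:3,:3]@np.linalg.inv(K)@np.array([uv[0],uv[1],1.]);o=T[:3,3]
    return o+d*(z-o[2])/d[2]
def save(cam,n):
    im=grab_frame(cam);cv2.imwrite(f"pics/{n}.png",im[:,:,::-1]);return im
E
python3 - <<'E'
from h import *
s=get_state();print(s["t"],s["eef_pos"],s["ee_rot"],s["width"])
a=save("top","top0");b=save("scene","scene0")
for q,z in [("scale",0),("pan_center",.055),("pad_center",.055),("puck",.055),("zero_key_top",.035),("cal_key_top",.035),("eye_loupe",0),("board",0),("stick_unit",0)]:
    for r in spot_point(q,"top")[:3]: print(q,round(r["score"],2),np.round(r["uv"],1),np.round(ray("top",r["uv"],z),4))
E
```

```text
0.0 [0.17266258 0.65203782 0.22562382] [ 3.13994942e+00 -1.58735314e-04 -2.58908975e-01] 0.08719347509932088
scale 0.85 [320.5 254.2] [0.5551 0.3378 0.    ]
scale 0.5 [292.8 231.1] [0.5947 0.386  0.    ]
pan_center 0.8 [353.  237.7] [0.5785 0.2846 0.055 ]
puck 0.69 [356.2 235.2] [0.5827 0.2795 0.055 ]
puck 0.68 [425.1 254.7] [0.5521 0.1682 0.055 ]
zero_key_top 0.39 [282.2 286.4] [0.499  0.3997 0.035 ]
cal_key_top 0.38 [354.9 287.5] [0.4984 0.2802 0.035 ]
eye_loupe 0.9 [243.5 230.4] [0.5951 0.4714 0.    ]
board 0.8 [299.4 174.5] [0.6942 0.3761 0.    ]
board 0.73 [355.6 238.2] [0.5834 0.2776 0.    ]
stick_unit 0.64 [356.6 176.8] [0.691  0.2763 0.    ]
```

View pics/top0.png

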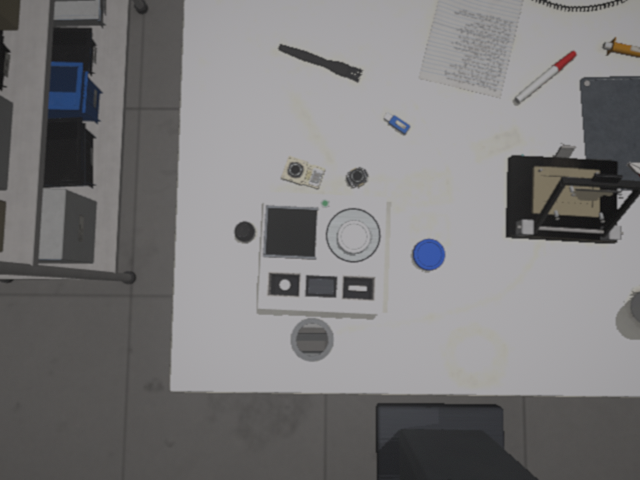

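Run:
```python
import cv2
a=cv2.imread("pics/top0.png")[150:370,225:455]
cv2.imwrite("pics/crop0.png",cv2.resize(a[:150*1+20,:180],None,fx=3.5,fy=3.5,interpolation=cv2.INTER_CUBIC)[:600])
```

```text
(no output)
```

View pics/crop0.png

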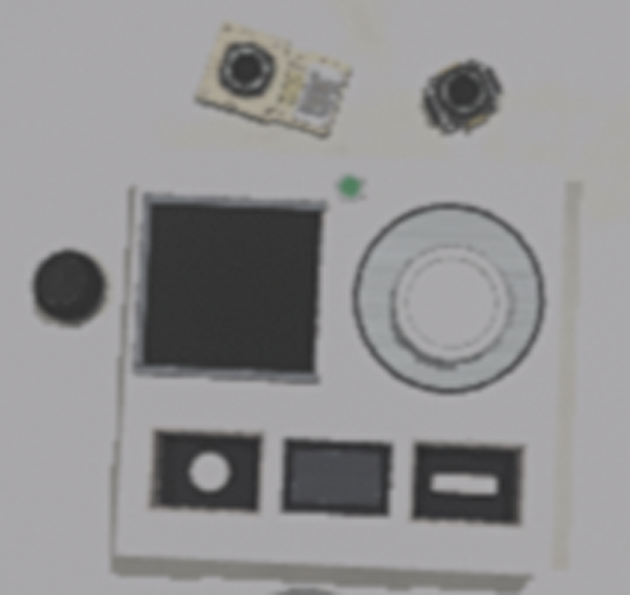

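View pics/scene0.png

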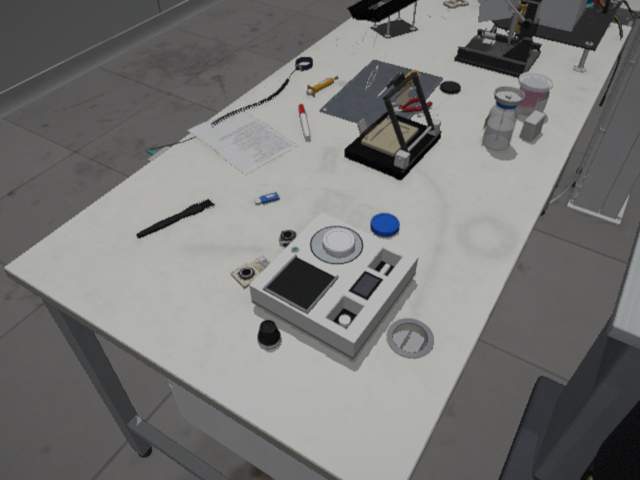

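```bash
cat >> h.py <<'E'
def fit(w,b):
    w=np.array(w)[:,:2];b=np.array(b)/1000.;wc,bc=w.mean(0),b.mean(0)
    p=b-bc;q=w-wc
    th=np.arctan2((p[:,0]*q[:,1]-p[:,1]*q[:,0]).sum(),(p*q).sum())
    R=np.array([[np.cos(th),-np.sin(th)],[np.sin(th),np.cos(th)]]);t=wc-R@bc
    print("yaw",np.degrees(th),"t",t,"res mm",np.round(1e3*(q-p@R.T),1).tolist());return R,t,th
E
python3 - <<'E'
from h import *
f=lambda x,y:((x+.5)/3.5-.5+225,(y+.5)/3.5-.5+150)
pts=[((449,299),(30,-48),.055),((207,471),(-55,60),.055),((468,483),(-55,-60),.055),((210,472),(-55,60),.035),((465,484),(-55,-60),.035),((338,477),(-55,0),.055)]
R,t,th=fit([ray("top",f(*p),z) for p,_,z in pts],[b for _,b,_ in pts])
pk=ray("top",f(453,297),.069)[:2];print("puck",pk,"bal",R.T@(pk-t))
for n,b in [("puckstart",(30,-105)),("pan",(30,-48)),("pad",(30,48)),("key",(-55,60))]: print(n,t+R@(np.array(b)/1e3))
E
```

```text
yaw -2.081119880972014 t [0.5549473  0.33366225] res mm [[-0.4, 0.2], [0.1, -0.1], [0.2, -0.0], [-0.1, 0.1], [-0.1, 0.2], [0.2, -0.4]]
puck [0.58223756 0.28359084] bal [ 0.02909057 -0.04904736]
puckstart [0.5811145  0.22764208]
pan [0.58318442 0.28460448]
pad [0.58667061 0.38054116]
key [0.50216244 0.39561997]
```

>>> arm_command([
  {"tx": 0.125,"ty": 0.075,"twist": 0.03},
  {"tx": 0.25,"ty": 0.15,"twist": 0.06},
  {"tx": 0.375,"ty": 0.225,"twist": 0.09},
  {"tx": 0.5,"ty": 0.3,"twist": 0.12},
  {"tx": 0.625,"ty": 0.375,"twist": 0.15},
  {"tx": 0.75,"ty": 0.45,"twist": 0.18},
  {"tx": 0.875,"ty": 0.525,"twist": 0.21},
  {"tx": 1.0,"ty": 0.6,"twist": 0.24},
], claw=0.27)

```text
invalid input
```

```bash
cat >> h.py <<'E'
def go(x,y,z,yawdeg):
    s=get_state();e=s["eef_pos"];yaw=s["ee_rot"][2];c,n=np.cos(yaw),np.sin(yaw)
    d=np.array([x,y,z])-e
    tw=-((yawdeg-np.degrees(yaw)+180)%360-180)/180
    print("t",round(s["t"],2),"pos",np.round(e,4),"rot",np.round(s["ee_rot"],3),"w",round(s["width"],4),"F",np.round(s["force"],1),"| tx %.3f ty %.3f tz %.3f tw %.3f"%((d[0]*c+d[1]*n)/.25,(d[0]*n-d[1]*c)/.25,-d[2]/.25,tw))
E
python3 -c "
from h import *
go(.581,.228,.12,-92.1)"
```

```text
t 0.55 pos [0.1727 0.6525 0.2265] rot [ 3.142  0.    -0.259] w 0.0876 F [-0.6 -0.2  0. ] | tx 2.013 ty 1.224 tz 0.426 tw 0.429
```

>>> arm_command([
  {"tx": 0.125,"ty": 0.075,"tz": 0.0,"twist": 0.03},
  {"tx": 0.25,"ty": 0.15,"tz": 0.0,"twist": 0.06},
  {"tx": 0.375,"ty": 0.225,"tz": 0.0,"twist": 0.09},
  {"tx": 0.5,"ty": 0.3,"tz": 0.0,"twist": 0.12},
  {"tx": 0.625,"ty": 0.375,"tz": 0.0,"twist": 0.15},
  {"tx": 0.75,"ty": 0.45,"tz": 0.0,"twist": 0.18},
  {"tx": 0.875,"ty": 0.525,"tz": 0.0,"twist": 0.21},
  {"tx": 1.0,"ty": 0.6,"tz": 0.0,"twist": 0.24},
], claw=0.27)

```text
t: 1.22
eef_pos: [0.377, 0.4421, 0.2269]
ee_rot: [-3.141, 0.0, -1.017]
force: [0.6, 0.8, 0.1]
width: 0.0397
gripper_force: 0.0
```

```bash
python3 -c "
from h import *
go(.581,.228,.12,-92.1)"
```

```text
t 1.22 pos [0.377  0.4421 0.2269] rot [-3.141  0.    -1.017] w 0.0397 F [0.6 0.8 0.1] | tx 1.158 ty -0.244 tz 0.428 tw 0.188
```

>>> arm_command([
  {"tx": 0.13,"ty": -0.03,"tz": 0.0,"twist": 0.03},
  {"tx": 0.27,"ty": -0.06,"tz": 0.0,"twist": 0.06},
  {"tx": 0.4,"ty": -0.09,"tz": 0.0,"twist": 0.09},
  {"tx": 0.53,"ty": -0.12,"tz": 0.03,"twist": 0.12},
  {"tx": 0.66,"ty": -0.15,"tz": 0.06,"twist": 0.15},
  {"tx": 0.8,"ty": -0.18,"tz": 0.1,"twist": 0.17},
  {"tx": 0.93,"ty": -0.21,"tz": 0.15,"twist": 0.188},
  {"tx": 1.0,"ty": -0.244,"tz": 0.2,"twist": 0.188},
])

```text
t: 1.88
eef_pos: [0.5618, 0.2611, 0.1765]
ee_rot: [-3.141, 0.0, -1.609]
force: [-0.7, 1.6, 0.3]
width: 0.0236
gripper_force: 0.0
```

```bash
python3 -c "
from h import *
go(.581,.225,.075,-92.1)"
```

```text
t 1.88 pos [0.5618 0.2611 0.1765] rot [-3.141  0.    -1.609] w 0.0236 F [-0.7  1.6  0.3] | tx 0.141 ty -0.082 tz 0.406 tw -0.000
```

>>> arm_command([
  {"tx": 0.07,"ty": -0.04,"tz": 0.0,"twist": 0},
  {"tx": 0.14,"ty": -0.08,"tz": 0.02,"twist": 0},
  {"tx": 0.14,"ty": -0.08,"tz": 0.1,"twist": 0},
  {"tx": 0.14,"ty": -0.08,"tz": 0.2,"twist": 0},
  {"tx": 0.14,"ty": -0.08,"tz": 0.3,"twist": 0},
  {"tx": 0.14,"ty": -0.08,"tz": 0.4,"twist": 0},
  {"tx": 0.14,"ty": -0.08,"tz": 0.4,"twist": 0},
  {"tx": 0.14,"ty": -0.08,"tz": 0.4,"twist": 0},
])

```text
t: 2.55
eef_pos: [0.5785, 0.2276, 0.0758]
ee_rot: [3.14, -0.002, -1.603]
force: [0.6, 0.3, 0.3]
width: 0.0232
gripper_force: 0.0
```

Run:
```python
from h import *
go(.581,.225,.061,-92.1)
save("wrist","w1")
for q,z in [("puck",.055),("pan_center",.055),("pad_center",.055)]:
    for r in spot_point(q,"wrist")[:2]: print(q,round(r["score"],2),np.round(r["uv"]),np.round(ray("wrist",r["uv"],z),4))
```

```text
t 2.55 pos [0.5785 0.2276 0.0758] rot [ 3.140e+00 -2.000e-03 -1.603e+00] w 0.0232 F [0.6 0.3 0.3] | tx 0.010 ty -0.010 tz 0.059 tw 0.001
puck 0.96 [351. 132.] [0.5634 0.1515 0.055 ]
puck 0.87 [324. 390.] [0.5792 0.2859 0.055 ]
```

View pics/w1.png

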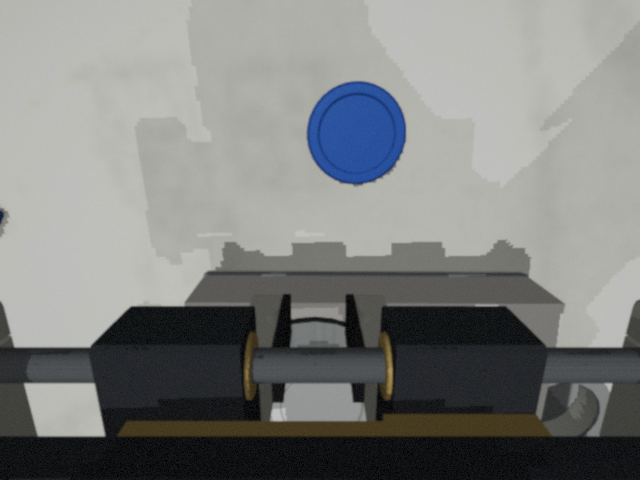

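>>> arm_command([
  {"tx": 0,"ty": -0.01,"tz": 0.03,"twist": 0},
  {"tx": 0,"ty": -0.01,"tz": 0.06,"twist": 0},
  {"tx": 0,"ty": -0.01,"tz": 0.06,"twist": 0},
  {"tx": -0.02,"ty": -0.01,"tz": 0.06,"twist": 0},
  {"tx": -0.04,"ty": -0.01,"tz": 0.06,"twist": 0},
  {"tx": -0.06,"ty": -0.01,"tz": 0.06,"twist": 0},
  {"tx": -0.08,"ty": -0.01,"tz": 0.06,"twist": 0},
  {"tx": -0.1,"ty": -0.01,"tz": 0.06,"twist": 0},
])

```text
t: 3.42
eef_pos: [0.5824, 0.2538, 0.0617]
ee_rot: [-3.141, 0.0, -1.603]
force: [-0.1, 0.2, -0.1]
width: 0.0236
gripper_force: 0.2
```

>>> arm_command([
  {"tx": -0.025,"ty": 0,"tz": 0,"twist": 0},
  {"tx": -0.05,"ty": 0,"tz": 0,"twist": 0},
  {"tx": -0.075,"ty": 0,"tz": 0,"twist": 0},
  {"tx": -0.1,"ty": 0,"tz": 0,"twist": 0},
  {"tx": -0.125,"ty": 0,"tz": 0,"twist": 0},
  {"tx": -0.15,"ty": 0,"tz": 0,"twist": 0},
  {"tx": -0.165,"ty": 0,"tz": 0,"twist": 0},
  {"tx": -0.165,"ty": 0,"tz": 0,"twist": 0},
])

```text
t: 4.08
eef_pos: [0.5837, 0.2952, 0.0615]
ee_rot: [-3.141, 0.0, -1.603]
force: [0.3, 0.8, -0.5]
width: 0.0236
gripper_force: 0.0
```

Run:
```python
from h import *
go(.585,.3435,.061,-92.1)
im=save("top","top1")
c=im[190:320,225:425];cv2.imwrite("pics/c1.png",cv2.resize(c[:,:,::-1],None,fx=4,fy=4,interpolation=cv2.INTER_CUBIC))
for r in regions_of("puck","top")[:3]: print(round(r["score"],2),np.round(r["rect"]))
for r in spot_point("puck","top")[:3]: print(round(r["score"],2),r["uv"],ray("top",r["uv"],.055))
```

```text
t 4.08 pos [0.5837 0.2952 0.0615] rot [-3.141  0.    -1.603] w 0.0236 F [ 0.3  0.8 -0.5] | tx -0.193 ty 0.001 tz 0.002 tw 0.002
0.9 [413. 239. 447. 271.]
0.42 [266. 193. 386. 319.]
0.83 [427.6, 256.3] [0.54952021 0.16423942 0.055     ]
```

View pics/c1.png

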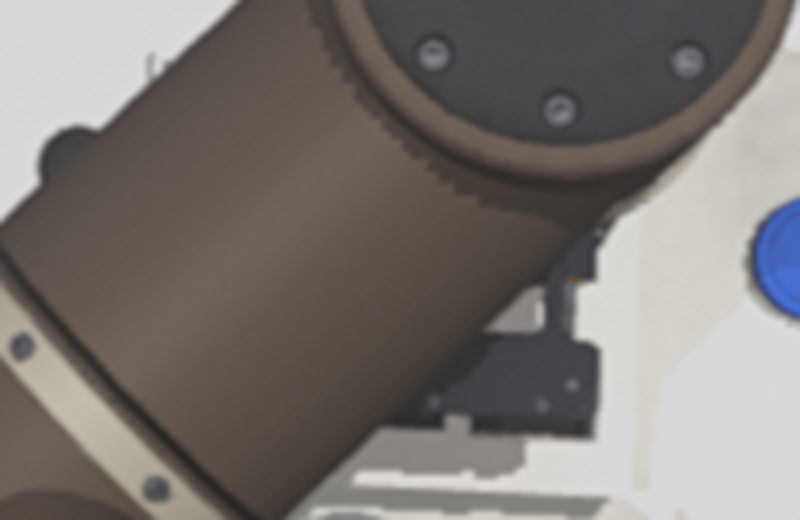

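The top view is blocked by the forearm, so the puck isn't visible. I'll finish the push and look from another camera.

>>> arm_command([
  {"tx": -0.025,"ty": 0,"tz": 0,"twist": 0},
  {"tx": -0.05,"ty": 0,"tz": 0,"twist": 0},
  {"tx": -0.075,"ty": 0,"tz": 0,"twist": 0},
  {"tx": -0.1,"ty": 0,"tz": 0,"twist": 0},
  {"tx": -0.125,"ty": 0,"tz": 0,"twist": 0},
  {"tx": -0.15,"ty": 0,"tz": 0,"twist": 0},
  {"tx": -0.17,"ty": 0,"tz": 0,"twist": 0},
  {"tx": -0.185,"ty": 0,"tz": 0,"twist": 0},
])

```text
t: 4.9
eef_pos: [0.5852, 0.3412, 0.0615]
ee_rot: [-3.142, -0.0, -1.603]
force: [0.8, -1.2, -0.6]
width: 0.0234
gripper_force: 0.2
```

Run:
```python
from h import *
go(.585,.3435,.061,-92.1)
im=save("scene","s1")
c=im[200:350,230:430];cv2.imwrite("pics/cs1.png",cv2.resize(c[:,:,::-1],None,fx=4,fy=4,interpolation=cv2.INTER_CUBIC))
for r in spot_point("puck","scene")[:3]: print(round(r["score"],2),r["uv"],ray("scene",r["uv"],.055))
```

```text
t 4.9 pos [0.5852 0.3412 0.0615] rot [-3.142 -0.    -1.603] w 0.0234 F [ 0.8 -1.2 -0.6] | tx -0.009 ty 0.001 tz 0.002 tw 0.001
0.93 [303.8, 278.3] [0.58709873 0.37573574 0.055     ]
0.71 [382.6, 226.1] [0.53657501 0.20665512 0.055     ]
```

View pics/cs1.png

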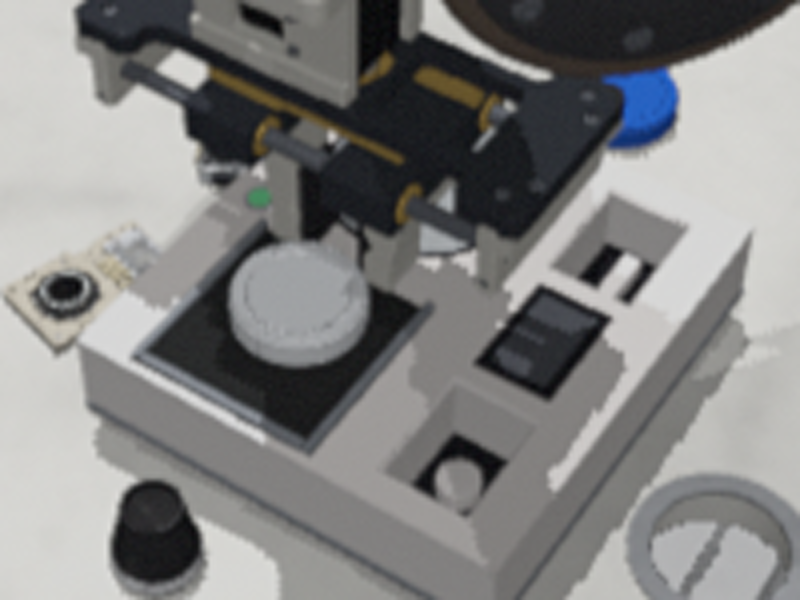

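The puck lies flat on the pad, 5 mm short of its middle. Backing off and lifting.

>>> arm_command([
  {"tx": 0.04,"ty": 0,"tz": 0,"twist": 0},
  {"tx": 0.08,"ty": 0,"tz": 0,"twist": 0},
  {"tx": 0.08,"ty": 0,"tz": -0.1,"twist": 0},
  {"tx": 0.08,"ty": 0,"tz": -0.2,"twist": 0},
  {"tx": 0.08,"ty": 0,"tz": -0.3,"twist": -0.03},
  {"tx": 0.08,"ty": 0,"tz": -0.3,"twist": -0.06},
  {"tx": 0.08,"ty": 0,"tz": -0.3,"twist": -0.1},
  {"tx": 0.08,"ty": 0,"tz": -0.3,"twist": -0.13},
], claw=0)

```text
t: 5.67
eef_pos: [0.5846, 0.3192, 0.1374]
ee_rot: [-3.141, 0.001, -1.19]
force: [-0.5, -0.4, -0.1]
width: 0.0002
gripper_force: 0.0
```

```bash
python3 -c "
from h import *
go(.5022,.3956,.13,-2.1)"
```

```text
t 5.67 pos [0.5846 0.3192 0.1374] rot [-3.141e+00  1.000e-03 -1.190e+00] w 0.0002 F [-0.5 -0.4 -0.1] | tx -0.406 ty 0.192 tz 0.030 tw -0.367
```

>>> arm_command([
  {"tx": -0.06,"ty": 0.03,"tz": 0,"twist": -0.035},
  {"tx": -0.12,"ty": 0.06,"tz": 0,"twist": -0.07},
  {"tx": -0.18,"ty": 0.08,"tz": 0,"twist": -0.105},
  {"tx": -0.24,"ty": 0.11,"tz": 0,"twist": -0.14},
  {"tx": -0.3,"ty": 0.14,"tz": 0,"twist": -0.175},
  {"tx": -0.35,"ty": 0.17,"tz": 0,"twist": -0.21},
  {"tx": -0.4,"ty": 0.19,"tz": 0,"twist": -0.245},
  {"tx": -0.405,"ty": 0.192,"tz": 0,"twist": -0.28},
])

```text
t: 6.33
eef_pos: [0.5015, 0.397, 0.1368]
ee_rot: [-3.141, 0.0, -0.309]
force: [0.2, -0.1, -0.6]
width: 0.0004
gripper_force: 0.0
```

>>> arm_command([
  {"tx": 0,"ty": 0,"tz": 0,"twist": -0.03},
  {"tx": 0,"ty": 0,"tz": 0,"twist": -0.06},
  {"tx": 0,"ty": 0,"tz": 0,"twist": -0.087},
  {"tx": 0,"ty": 0,"tz": 0,"twist": -0.087},
  {"tx": 0,"ty": 0,"tz": 0,"twist": -0.087},
  {"tx": 0,"ty": 0,"tz": 0,"twist": -0.087},
  {"tx": 0,"ty": 0,"tz": 0,"twist": -0.087},
  {"tx": 0,"ty": 0,"tz": 0,"twist": -0.087},
])

```text
t: 7.0
eef_pos: [0.5028, 0.3968, 0.1366]
ee_rot: [-3.142, 0.0, -0.044]
force: [0.8, 0.1, 0.3]
width: 0.0008
gripper_force: 0.0
```

Run:
```python
from h import *
go(.5022,.3956,.06,-2.1)
save("wrist","w2");im=save("scene","s2")
c=im[200:350,230:430];cv2.imwrite("pics/cs2.png",cv2.resize(c[:,:,::-1],None,fx=4,fy=4,interpolation=cv2.INTER_CUBIC))
for r in spot_point("puck","scene")[:2]: print(round(r["score"],2),r["uv"],ray("scene",r["uv"],.055))
for cam in("scene","wrist"):
  for r in spot_point("zero_key_top",cam)[:2]: print(cam,round(r["score"],2),r["uv"],ray(cam,r["uv"],.035))
```

```text
t 7.0 pos [0.5028 0.3968 0.1366] rot [-3.142  0.    -0.044] w 0.0008 F [0.8 0.1 0.3] | tx -0.002 ty 0.005 tz 0.306 tw -0.002
0.7 [305.4, 277.4] [0.58598458 0.3728801  0.055     ]
0.68 [383.6, 226.3] [0.53489338 0.20619113 0.055     ]
scene 0.7 [345.7, 320.4] [0.4981508  0.39783272 0.035     ]
wrist 0.66 [319.5, 249.7] [0.50000539 0.39517404 0.035     ]
```

View pics/cs2.png

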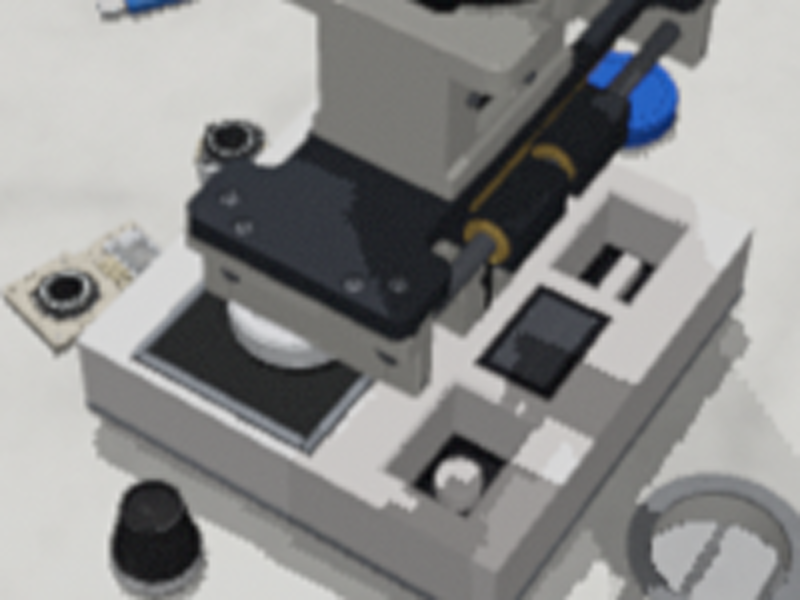

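>>> arm_command([
  {"tx": -0.005,"ty": 0.005,"tz": 0.08,"twist": 0},
  {"tx": -0.005,"ty": 0.005,"tz": 0.16,"twist": 0},
  {"tx": -0.005,"ty": 0.005,"tz": 0.22,"twist": 0},
  {"tx": -0.005,"ty": 0.005,"tz": 0.27,"twist": 0},
  {"tx": -0.005,"ty": 0.005,"tz": 0.3,"twist": 0},
  {"tx": -0.005,"ty": 0.005,"tz": 0.3,"twist": 0},
  {"tx": -0.005,"ty": 0.005,"tz": 0.3,"twist": 0},
  {"tx": -0.005,"ty": 0.005,"tz": 0.3,"twist": 0},
])

```text
t: 7.92
eef_pos: [0.5019, 0.3964, 0.0625]
ee_rot: [-3.141, -0.001, -0.042]
force: [-0.6, 0.6, -0.6]
width: 0.0005
gripper_force: 0.0
```

Run:
```python
from h import *
go(.5015,.3955,.03,-2.1)
save("wrist","w3")
```

```text
t 7.92 pos [0.5019 0.3964 0.0625] rot [-3.141e+00 -1.000e-03 -4.200e-02] w 0.0005 F [-0.6  0.6 -0.6] | tx -0.001 ty 0.003 tz 0.130 tw -0.002
```

View pics/w3.png

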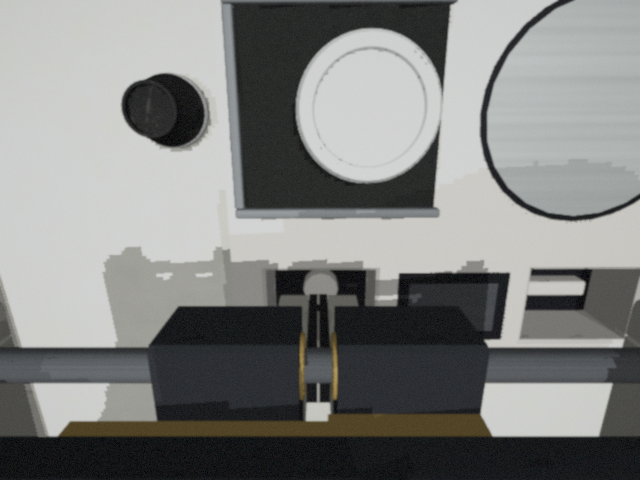

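The fingertips (column 319) line up with the round key (320, 287), and the puck sits on the pad clear of the pan. Going down into the well.

>>> arm_command([
  {"tx": 0,"ty": 0.002,"tz": 0.02,"twist": 0},
  {"tx": 0,"ty": 0.002,"tz": 0.04,"twist": 0},
  {"tx": 0,"ty": 0.002,"tz": 0.06,"twist": 0},
  {"tx": 0,"ty": 0.002,"tz": 0.08,"twist": 0},
  {"tx": 0,"ty": 0.002,"tz": 0.1,"twist": 0},
  {"tx": 0,"ty": 0.002,"tz": 0.1,"twist": 0},
  {"tx": 0,"ty": 0.002,"tz": 0.1,"twist": 0},
  {"tx": 0,"ty": 0.002,"tz": 0.1,"twist": 0},
])

```text
t: 8.63
eef_pos: [0.5014, 0.3954, 0.0365]
ee_rot: [3.141, 0.0, -0.042]
force: [0.4, -0.7, 0.3]
width: 0.0001
gripper_force: 0.0
```

>>> arm_command([
  {"tx": 0,"ty": 0,"tz": 0.006,"twist": 0},
  {"tx": 0,"ty": 0,"tz": 0.012,"twist": 0},
  {"tx": 0,"ty": 0,"tz": 0.018,"twist": 0},
  {"tx": 0,"ty": 0,"tz": 0.024,"twist": 0},
  {"tx": 0,"ty": 0,"tz": 0.028,"twist": 0},
  {"tx": 0,"ty": 0,"tz": 0.031,"twist": 0},
  {"tx": 0,"ty": 0,"tz": 0.031,"twist": 0},
  {"tx": 0,"ty": 0,"tz": 0.031,"twist": 0},
])

```text
t: 9.3
eef_pos: [0.5017, 0.3956, 0.0302]
ee_rot: [-3.141, -0.001, -0.041]
force: [-3.2, -1.5, 12.1]
width: 0.0004
gripper_force: 5.9
```

12 N at 30.2 mm height means the key is on its stop. Holding.

>>> arm_command([
  {"tx": 0,"ty": 0,"tz": 0,"twist": 0},
  {"tx": 0,"ty": 0,"tz": 0,"twist": 0},
  {"tx": 0,"ty": 0,"tz": 0,"twist": 0},
  {"tx": 0,"ty": 0,"tz": 0,"twist": 0},
  {"tx": 0,"ty": 0,"tz": 0,"twist": 0},
  {"tx": 0,"ty": 0,"tz": 0,"twist": 0},
  {"tx": 0,"ty": 0,"tz": 0,"twist": 0},
  {"tx": 0,"ty": 0,"tz": 0,"twist": 0},
])

```text
t: 9.97
eef_pos: [0.5017, 0.3956, 0.0302]
ee_rot: [-3.141, -0.001, -0.042]
force: [-2.6, -1.7, 11.5]
width: 0.0005
gripper_force: 5.8
```

>>> arm_command([
  {"tx": 0,"ty": 0,"tz": -0.02,"twist": 0},
  {"tx": 0,"ty": 0,"tz": -0.05,"twist": 0},
  {"tx": 0,"ty": 0,"tz": -0.1,"twist": 0},
  {"tx": 0,"ty": 0,"tz": -0.18,"twist": 0},
  {"tx": 0,"ty": 0,"tz": -0.26,"twist": 0},
  {"tx": 0,"ty": 0,"tz": -0.34,"twist": 0},
  {"tx": 0,"ty": 0,"tz": -0.42,"twist": 0},
  {"tx": 0,"ty": 0,"tz": -0.5,"twist": 0},
])

```text
t: 10.63
eef_pos: [0.5011, 0.395, 0.1548]
ee_rot: [3.141, 0.001, -0.042]
force: [-0.7, -0.2, 0.9]
width: 0.0001
gripper_force: 0.0
```

>>> arm_command([
  {"tx": 0,"ty": 0,"tz": 0,"twist": 0},
  {"tx": 0,"ty": 0,"tz": 0,"twist": 0},
  {"tx": 0,"ty": 0,"tz": 0,"twist": 0},
  {"tx": 0,"ty": 0,"tz": 0,"twist": 0},
  {"tx": 0,"ty": 0,"tz": 0,"twist": 0},
  {"tx": 0,"ty": 0,"tz": 0,"twist": 0},
  {"tx": 0,"ty": 0,"tz": 0,"twist": 0},
  {"tx": 0,"ty": 0,"tz": 0,"twist": 0},
])

```text
t: 11.3
eef_pos: [0.5013, 0.3953, 0.1534]
ee_rot: [3.141, 0.0, -0.042]
force: [-0.3, -0.4, 0.3]
width: 0.0005
gripper_force: 0.0
```

Run:
```python
from h import *
go(.5015,.3955,.16,-2.1)
save("scene","s3")
for r in spot_point("puck","scene")[:2]: print(round(r["score"],2),ray("scene",r["uv"],.055))
print(job_done())
```

```text
t 11.3 pos [0.5013 0.3953 0.1534] rot [ 3.141  0.    -0.042] w 0.0005 F [-0.3 -0.4  0.3] | tx 0.001 ty -0.001 tz -0.026 tw -0.002
0.72 [0.58850453 0.37756751 0.055     ]
0.46 [0.53511739 0.2005141  0.055     ]
the job is handed in; nothing more can be done
None
```

I handed the job in at about 11 s, with no verdict returned: the puck was slid flat onto the pad about 3–5 mm from its middle, the round key was pressed to its stop (about 12 N, held over 0.6 s) and released, and the arm finished clear above the balance.

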